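# Register a pump impeller against fence and stop

## Task

Push the open pump impeller lying in front of the long fence up against the fence, close to where it lies; then push it along the fence to the right, always touching the fence and flat on the bench, until it meets the head of the stop's adjusting screw. Press it on there lightly for about a second, then leave it resting against both fence and screw head. The stop is only finger-tight and must stay where it is set, so push gently, and leave the small parts around the fence alone.

Things in the scene. Friction and masses are not known exactly. Their poses are not given: they have to be found in the camera images.
- impeller: open pump impeller, grey plastic disc with curved vanes up, 120 mm across (radius 60), 28 mm high at the rim, too wide to grip; acts as a plain solid disc; about 0.2 kg, mass and friction vary; loose on the bench in front of the fence. Origin: centre of its underside, z up; yaw does not matter
- fence: fixed aluminium straight-edge 380 mm long, 28 high, 16 thick, running left to right, smooth (friction about 0.45: a push aimed steeply into it jams); face towards the robot. Origin: bench height, plane of the working face, mid length. -x points out of that face to the robot, +y along it to the left; the stop is on the -y half. The impeller touches it at x = -60 mm; it starts 15 to 40 mm clear, its centre at y = 90 to 140 mm
- stop_face (a point): on the upright face of the steel stop's arm (12 mm thick, reaching 105 mm out, 2 to 26 mm high, square to the fence), 14 mm up and 60 mm out from the fence; axes as the fence's; the face looks to fence +y. From it an adjusting screw's flat head (16 mm across) stands 6 to 24 mm proud along fence +y, a fixed setting that is not measured: the impeller meets the head, so feel for it
- stop (a joint): position of the stop arm along the fence, m, growing to the right (fence -y); set anywhere from 0 to 0.05 at the start. The stop, with its screw, is held by friction alone and slips for good at about 12 N, with no spring-back. Its knob on the fence is 50 mm high
- seal: black rubber ring 30 mm across, 10 mm high, lying on the bench to the right of the stop; leave alone. Origin: centre of its underside
- hex_key: black L-shaped hex key, 103 x 31 x 7 mm, lying on the bench behind the fence; leave alone. Origin: centre of its underside
- spanner: open-ended spanner, 120 x 21 x 6 mm, lying on the bench behind the fence; leave alone. Origin: centre of its underside
Things that resemble listed ones, but are neither listed nor needed, are in the scene too. Several things have the shape of the impeller; the one meant has the colours described above.

How it is judged:
On the way, in this order (a step that is already met when the one before it is completed fails the run):
1. the impeller is brought against the fence (gap under 2.5 mm) near where it lay, its centre still more than 50 mm left of the fence's middle (x of impeller in the frame of fence above -0.0625 m and y of impeller in the frame of fence above 0.05 m), for 0.1 s.
2. touching the fence (gap under 2.5 mm), the impeller is pressed on the stop's screw with more than 2.5 N for 0.3 s (contact force between impeller and stop above 2.5 N and x of impeller in the frame of fence above -0.0625 m), for 0.3 s.
At the end, for the whole second after the job is handed in: the impeller lies flat and at rest on the bench, its rim within 3 mm of the fence and within 3 mm of the stop's screw head (the head's middle lies 3 mm behind its face) (x of impeller in the frame of fence above -0.063 m and horizontal distance between impeller and stop_screw_c0 below 0.066 m and height (world z) of impeller below 0.004 m and angle between impeller's own z axis and vertical below 0.05 rad and linear speed of impeller below 0.01 m/s); the robot touches nothing.
It fails at once if the stop is shifted by more than 2 mm from where it was set (distance of stop_face from where it was at the start of the episode above 0.002 m).
It fails at once if the impeller is more than 6 mm off the fence once its centre is less than 50 mm left of the fence's middle, or further right (y of impeller in the frame of fence below 0.05 m and x of impeller in the frame of fence below -0.066 m).
It fails at once if the impeller is pressed on fence and stop with more than 25 N (contact force between impeller and fence above 25 N).
It fails at once if the impeller is lifted by more than 8 mm or tilted by more than 0.15 rad (height (world z) of impeller above 0.008 m or angle between impeller's own z axis and vertical above 0.15 rad).
It fails at once if the seal, the hex key or the spanner is moved by more than 15 mm (distance of any of seal, hex_key, spanner from where it was at the start of the episode above 0.015 m).
It also fails if it takes over 53 s, if anything falls off the work surface, if the arm or the gripper's body presses on something with over 40 N, if the wrist force passes 120 N, or if a joint passes its speed limit or range.

## Robot

A 6-joint arm with a two-finger parallel gripper is mounted at the origin on a cart in front of the work surface, level with it; the furniture and walls round the work are solid. World frame = base frame: x ahead of the robot, y to its left, z up, the work surface at z = 0. Lengths are in m, angles in rad, forces in N, time in s.
With the tool pointing down it reaches from about 0.3 to 0.75 m from the base axis. Payload 8.5 kg.
Tool frame: the origin (TCP) lies at the very end of the fingers, on their centre line; the grasp point (between the pads) lies 19 mm behind it; z points along the fingers, y is the direction in which the jaws open and shut (so a half turn about z gives the same grasp; the last joint's range is limited). The gripper opens to 88 mm and grips with 3 to 60 N. Pads are 18 mm wide; open, the fingers measure 123 mm over their backs; the gripper's body (75 mm by 187 mm) begins 45 mm behind the grasp point.
Start: joints at [1.02, 0.381, 1.297, -0, 1.464, -0.215], TCP at [0.181, 0.519, 0.239] pointing down, gripper open.
Joint ranges: [-3.11, 3.11], [-0.89, 2.33], [0.22, 2.48], [-1.42, 4.56], [0.17, 2.85], [-2.88, 2.88]. Speed limits (rad/s): [2.39, 2.39, 3.14, 3.14, 3.14, 3.14].

## Interface

Orientations are given as a unit quaternion [w, x, y, z].
In Python, from plant import move_to, servo_line, set_joints, move_gripper, pause, ik, state, camera, PlanningError, sign_off gives the robot as it stands. Calls block until the motion is done:
- move_to(position, orientation): joint-space move of the TCP to a pose.
- servo_line(position, velocity=0.15, attitude=None, guard=None): straight line of the TCP; attitude=None keeps the orientation; velocity is the mean speed in m/s. With guard (N) it stops when the force on the tool has changed by that much, and returns True; else False.
- set_joints(angles): joint-space move.
- move_gripper(opening, f_grip=None): finger opening in m; f_grip is the grip in N (None keeps the last); returns when the fingers have stopped.
- pause(seconds).
- ik(position, orientation): joint angles nearest the present ones, or None.
- state(): the state.
- camera(name): name is "scene" or "top" or "wrist"; returns a dict with "color" (420x560x3 uint8, red, green, blue), "K" (3x3 intrinsics, pixels), "world_to_cam" (4x4, takes a point from world to camera coordinates); the wrist camera has in their place "hand_eye" (4x4, takes a point from camera to tool coordinates, whose origin is the TCP and whose axes are the flange's). Camera axes: x right, y down, z forward; pixel columns grow to the right and rows downward; lengths in m; the calibration is good to about 2 mm. A picture is of the moment at which its call begins: read the wrist's pose just before it. There is no depth.
A pose or a line that the arm cannot do raises PlanningError and nothing moves.
- sign_off(): hands the job in, once; it reports no verdict.
The state is a dict: "time_s": time; "qpos": joint angles; "qvel": joint speeds; "tau": joint torques, N m; "tool_pos": TCP position; "tool_rot": TCP orientation; "force": force on the tool from outside, world axes, zero at the start; "torque": the same for the moment, N m; "opening": finger opening in m.
Only numpy, scipy, OpenCV 4.12 (cv2) and the standard library are available. Lean on these libraries where they do the work, as an engineer would, in place of code of your own. Each camera call takes 0.05 s, during which the arm holds its last target.

## Working session

There is one attempt and no reset: what is moved stays moved. The work goes in short steps, each a Python script; the robot and the scene stay as the last script left them, time stands still between calls to the robot, and variables do not carry over. Pictures are saved under pics/ and viewed, and the job is handed in when it is done.

```bash
ls; mkdir -p pics
python3 - <<'E'
from plant import *
import cv2,numpy as np,pickle
s=state();print(s['time_s'],s['tool_pos'],s['tool_rot'],s['force'])
d={}
for n in("scene","top","wrist"):
    c=camera(n);d[n]=c;cv2.imwrite(f'pics/{n}0.png',c['color'][:,:,::-1])
    print(n,c['K'].tolist(),[c[k] for k in c if k not in('color','K')])
pickle.dump(d,open('cams.pkl','wb'))
E
```

```text
pics
0.0 [0.18110617 0.51902241 0.23813748] [-2.81403655e-04  1.67125381e-01  9.85935362e-01 -6.99404683e-04] [ 0.41816337 -0.41352441  0.10476751]
scene [[399.6320336126796, 0.0, 270.567855226341], [0.0, 399.6320336126796, 205.68554191576337], [0.0, 0.0, 1.0]] [array([[ 0.83528376, -0.549768  , -0.00749534, -0.42514533],
       [-0.35753423, -0.53275813, -0.76703198,  0.28426953],
       [ 0.41769643,  0.6433692 , -0.64156509,  0.59237232],
       [ 0.        ,  0.        ,  0.        ,  1.        ]])]
top [[519.9216805355449, 0.0, 277.2930193591551], [0.0, 519.9216805355449, 202.77910930137568], [0.0, 0.0, 1.0]] [array([[ 0.01911102, -0.99980297,  0.00536537,  0.07506731],
       [-0.98666986, -0.01972684, -0.16153464,  0.58040882],
       [ 0.16160866, -0.00220675, -0.98685246,  0.99495869],
       [ 0.        ,  0.        ,  0.        ,  1.        ]])]
wrist [[309.7262231292833, 0.0, 280.8892141812681], [0.0, 309.7262231292833, 210.01534190436794], [0.0, 0.0, 1.0]] [array([[-3.95006987e-04, -9.62735038e-01, -2.70446097e-01,
         6.96291933e-02],
       [ 9.99999922e-01, -3.83545578e-04, -9.52285491e-05,
         2.43054609e-04],
       [-1.20485439e-05, -2.70446113e-01,  9.62735114e-01,
        -1.45954079e-01],
       [ 0.00000000e+00,  0.00000000e+00,  0.00000000e+00,
         1.00000000e+00]])]
```

View pics/top0.png

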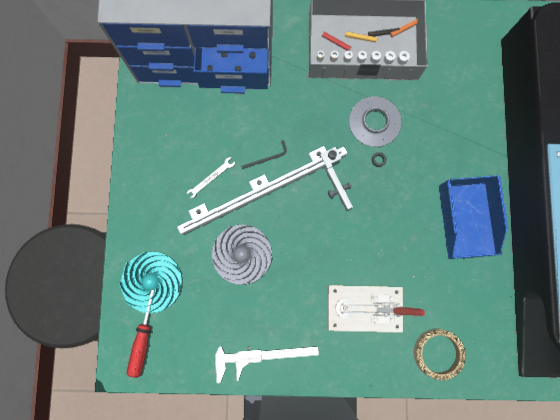

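View pics/scene0.png

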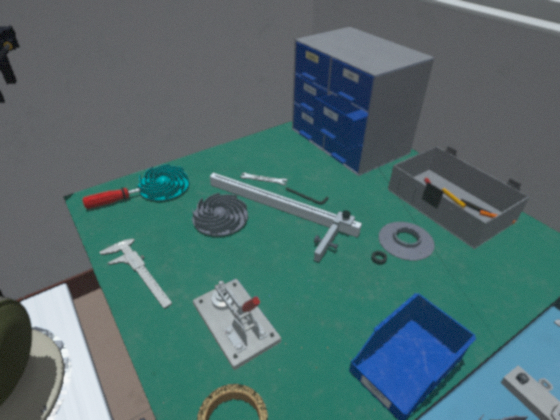

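The impeller (grey) is at about (241,254) in the top view. The fence runs from (180,230) to (345,152), and the stop arm from (322,155) to (350,208). I'll enlarge that area.

Run:
```python
import cv2,pickle
d=pickle.load(open('cams.pkl','rb'))
im=d['top']['color'][:,:,::-1]
cv2.imwrite('pics/cropA.png',cv2.resize(im[190:290,170:290],None,fx=6,fy=6,interpolation=cv2.INTER_CUBIC)[:600])
cv2.imwrite('pics/cropB.png',cv2.resize(im[138:218,260:360],None,fx=7,fy=7,interpolation=cv2.INTER_CUBIC))
```

```text
(no output)
```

View pics/cropA.png

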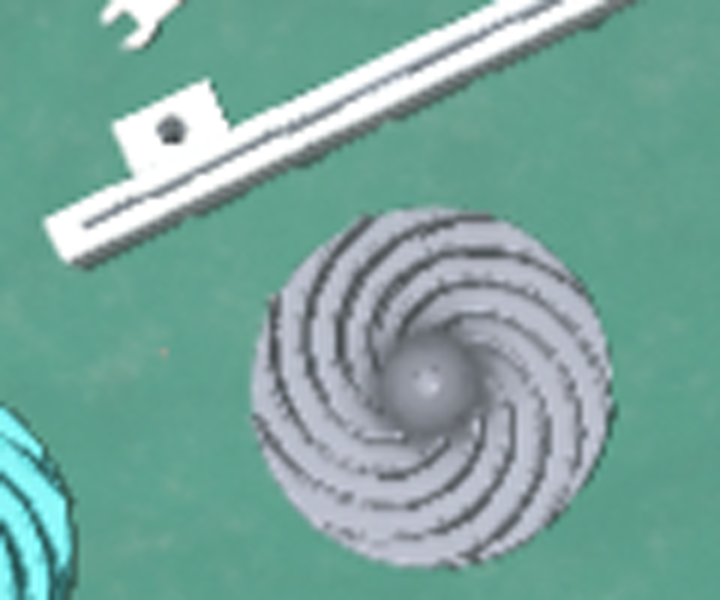

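View pics/cropB.png

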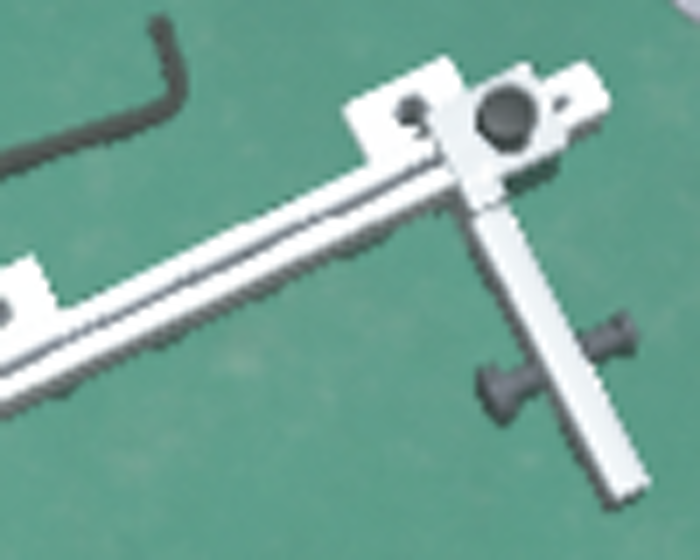

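```bash
cat > h.py <<'E'
import numpy as np,pickle
d=pickle.load(open('cams.pkl','rb'))
def ray(u,v,z,c=d['top']):
    W=c['world_to_cam'];R=W[:3,:3];C=-R.T@W[:3,3]
    r=R.T@np.linalg.inv(c['K'])@[u,v,1]
    return C+r*(z-C[2])/r[2]
def proj(p,c=d['top']):
    q=c['world_to_cam']@np.r_[p,1];q=c['K']@q[:3];return q[:2]/q[2]
E
python3 - <<'E'
from h import *
L=ray(170+68/6,190+261/6,.028);Rr=ray(260+608/7,138+105/7,.028)
M1=ray(260,138+405/7,.028);M2=ray(260+440/7,138+200/7,.028)
print(L,Rr,np.linalg.norm(L-Rr),M1,M2)
for a,b in((L,Rr),(L,M2),(M1,M2)): print(np.degrees(np.arctan2(*(a-b)[1::-1])))
ey=(L-Rr)[:2];ey/=np.linalg.norm(ey);ex=np.array([ey[1],-ey[0]])
O=((L+Rr)/2)[:2]
print('O',O,'ex',ex,'ey',ey)
def f(p): q=p[:2]-O;return q@ex,q@ey
I=ray(242,254.5,.028);print('imp',I,f(I), f(ray(242,254.5,.0)))
for n,u,v,z in(('headtop',485,375,.022),('head out L',485,405,.014),('arm face top near',510,245,.026),('arm end',605,490,.026),('M1',0,405,.028),('M2',440,200,.028)):
    print(n,f(ray(260+u/7,138+v/7,z)))
W=d['top']['world_to_cam'];print(-W[:3,:3].T@W[:3,3])
# predicted rim circle of impeller
t=np.linspace(0,2*np.pi,200)
P=np.array([proj(np.r_[I[0]+.06*np.cos(x),I[1]+.06*np.sin(x),.028]) for x in t]);print(P.min(0),P.max(0))
E
```

```text
[0.51521135 0.27890784 0.028     ] [ 0.68947603 -0.05596756  0.028     ] 0.3775045811499196 [0.59557479 0.1219901  0.028     ] [ 0.6595921  -0.00629427  0.028     ]
117.491866752756
116.85036337551094
116.52041543022565
O [0.60234369 0.11147014] ex [0.88707637 0.4616227 ] ey [-0.4616227   0.88707637]
imp [0.47532518 0.15518676 0.028     ] (np.float64(-0.09249453973028021), np.float64(0.09741460392629024)) (np.float64(-0.09013503797893842), np.float64(0.09819078081400412))
headtop (np.float64(-0.05542023038929433), np.float64(-0.11976518303065842))
head out L (np.float64(-0.06249975561149691), np.float64(-0.11704493364321196))
arm face top near (np.float64(-0.024510309358616686), np.float64(-0.14357246488635572))
arm end (np.float64(-0.10177292505295997), np.float64(-0.13478708554152136))
M1 (np.float64(-0.0011482775006705713), np.float64(0.012456680794419368))
M2 (np.float64(-0.0035790110597677307), np.float64(-0.13089319690900583))
[0.41044334 0.08869778 1.07523079]
[212.08820365 224.80380993] [271.88738504 284.75476094]
```

Run:
```python
from h import *
import cv2
g=cv2.cvtColor(d['top']['color'],cv2.COLOR_RGB2GRAY).astype(float)
pts=[]
for u in range(188,320,3):
    v0=233.7+(u-181.3)*(153-233.7)/(346.9-181.3)
    vs=np.arange(v0-4,v0+6,.1)
    p=cv2.remap(g.astype(np.float32),np.full((1,len(vs)),u,np.float32),vs[None].astype(np.float32),cv2.INTER_LINEAR)[0]
    # strongest fall from white
    k=np.where((p[:-1]>=200)&(p[1:]<200))[0]
    if len(k): pts.append(ray(u,vs[k[-1]],.028)[:2])
pts=np.array(pts)
for it in range(4):
    c=pts.mean(0);U,S,V=np.linalg.svd(pts-c);r=(pts-c)@V[1];pts=pts[abs(r)<max(2*r.std(),4e-4)]
ey=V[0]*np.sign(V[0][1]);ex=np.array([ey[1],-ey[0]])
print(len(pts),r.std(),np.degrees(np.arctan2(ey[1],ey[0])),ex,ey)
Oold=np.array([0.60234369,0.11147014]);O=c+ey*((Oold-c)@ey);print('O',O)
I=np.array([.47532,.15519]);print((I-O)@ex,(I-O)@ey)
np.savez('fr.npz',O=O,ex=ex,ey=ey)
```

```text
43 0.00016682924471533433 117.3389103056192 [0.88830555 0.45925292] [-0.45925292  0.88830555]
O [0.60338347 0.11200771]
-0.0939278977887627 0.09717259497034843
```

```bash
cat >> h.py <<'E'
from plant import *
fr=np.load('fr.npz');O,ex,ey=fr['O'],fr['ex'],fr['ey']
from scipy.spatial.transform import Rotation as Ro
def w(x,y,z): p=O+x*ex+y*ey; return [p[0],p[1],z]
def f(p): q=np.array(p)[:2]-O; return np.array([q@ex,q@ey])
def ff(): F=np.array(state()['force']);return np.array([F[:2]@ex,F[:2]@ey,F[2]])
def ori(a):
    # -tool x pushes along ex*sin a - ey*cos a
    dd=ex*np.sin(a)-ey*np.cos(a); x=np.r_[-dd,0]; z=np.array([0,0,-1.]); y=np.cross(z,x)
    q=Ro.from_matrix(np.c_[x,y,z]).as_quat(); return [q[3],q[0],q[1],q[2]]
E
python3 - <<'E'
from h import *
import cv2
move_gripper(0.0)
q=ori(np.pi/2)
move_to(w(-.21,.097,.10),q)
servo_line(w(-.21,.097,.008),0.1)
print(state()['time_s'],state()['qpos'],f(state()['tool_pos']),ff(),state()['opening'])
c=camera('wrist');cv2.imwrite('pics/w1.png',c['color'][:,:,::-1])
c=camera('top');cv2.imwrite('pics/t1.png',c['color'][:,:,::-1])
E
```

```text
4.2667 [-4.23830857e-02  4.86390042e-01  2.04498982e+00  2.41268213e-05
  6.09433086e-01 -2.09054259e+00] [-0.20976366  0.096969  ] [-0.12871725 -0.53203104 -0.27615402] 0.00012907748230995826
```

View pics/w1.png

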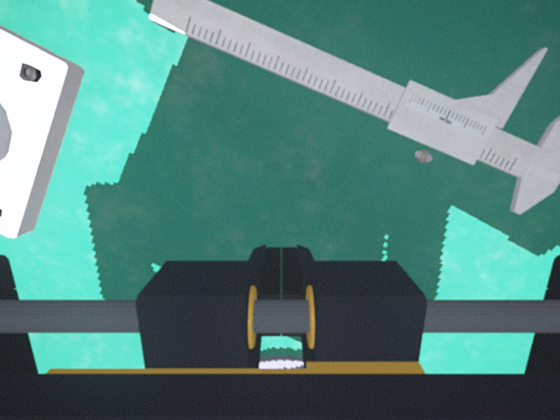

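View pics/t1.png

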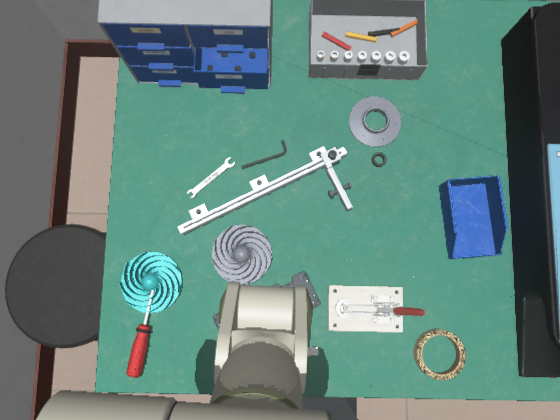

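Run:
```python
from h import *
import cv2
servo_line(w(-.172,.097,.008),0.05); print(ff())
r=servo_line(w(-.150,.097,.008),0.03,guard=5); print(r,f(state()['tool_pos']),ff())
r=r or servo_line(w(-.137,.097,.008),0.02,guard=5); print(r,f(state()['tool_pos']),ff())
r=r or servo_line(w(-.118,.097,.008),0.012,guard=3.5); print(r,f(state()['tool_pos']),ff())
pause(.3);print(state()['time_s'],f(state()['tool_pos']),ff())
c=camera('top');cv2.imwrite('pics/t2.png',cv2.resize(c['color'][138:298,170:370,::-1],None,fx=4,fy=3.75*16/15,interpolation=cv2.INTER_CUBIC)[:600])
```

```text
[-0.49918466  0.15802435  0.20442351]
False [-0.14990257  0.09696964] [-0.54587026  0.74845886 -0.02061132]
False [-0.13682935  0.09694547] [1.12341149 0.58285168 0.16903922]
True [-0.12933259  0.09716721] [0.42677325 0.36760217 0.52782274]
8.0833 [-0.1296999   0.09725816] [-0.1736604  -0.71529794  0.38224574]
```

View pics/t2.png

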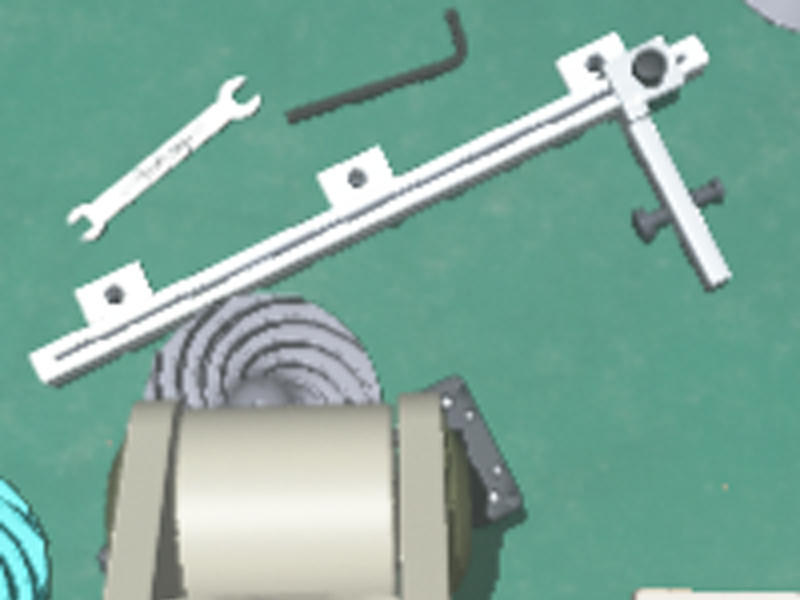

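The disc now appears to touch the fence, with its rim at about (220,300) in the crop. The guard tripped at the predicted contact position. I'll confirm it with a small extra press.

Run:
```python
from h import *
import cv2
for i in range(8):
    p=-.1295+.0004*i
    servo_line(w(p,.097,.008),0.02)
    F=np.mean([ (pause(.02),ff())[1] for _ in range(6)],0)
    print(round(p,4),f(state()['tool_pos']).round(4),F.round(2))
    if F[0]<-5: break
pause(.2)
F=np.mean([ (pause(.02),ff())[1] for _ in range(5)],0);print(F, state()['time_s'])
```

```text
-0.1295 [-0.1295  0.097 ] [ 0.23 -0.   -0.47]
-0.1291 [-0.1292  0.097 ] [-0.9  -0.24  0.42]
-0.1287 [-0.1291  0.0971] [-3.94 -0.92  2.  ]
-0.1283 [-0.129   0.0971] [-6.44 -1.24  2.96]
[-6.56023674 -1.50304218  3.66778388] 9.8167
```

Run:
```python
from h import *
import cv2
a=np.radians(18)
servo_line(w(-.16,.097,.008),0.08)
servo_line(w(-.16,.097,.08),0.15)
X=-.06-.069*np.sin(a); Y=.097+.069*np.cos(a)
move_to(w(X-.01,Y+.04,.08),ori(a))
servo_line(w(X-.002,Y+.02,.008),0.12)
print(X,Y,state()['time_s'],state()['qpos'].round(2) if hasattr(state()['qpos'],'round') else state()['qpos'],ff())
c=camera('top');cv2.imwrite('pics/t3.png',cv2.resize(c['color'][138:298,150:350,::-1],None,fx=4,fy=3.75,interpolation=cv2.INTER_CUBIC))
```

```text
-0.08132217261187137 0.1626228996243656 13.1417 [ 0.25  0.6   1.72  0.    0.82 -0.54] [-0.74239473  0.24217772  0.16158184]
```

View pics/t3.png

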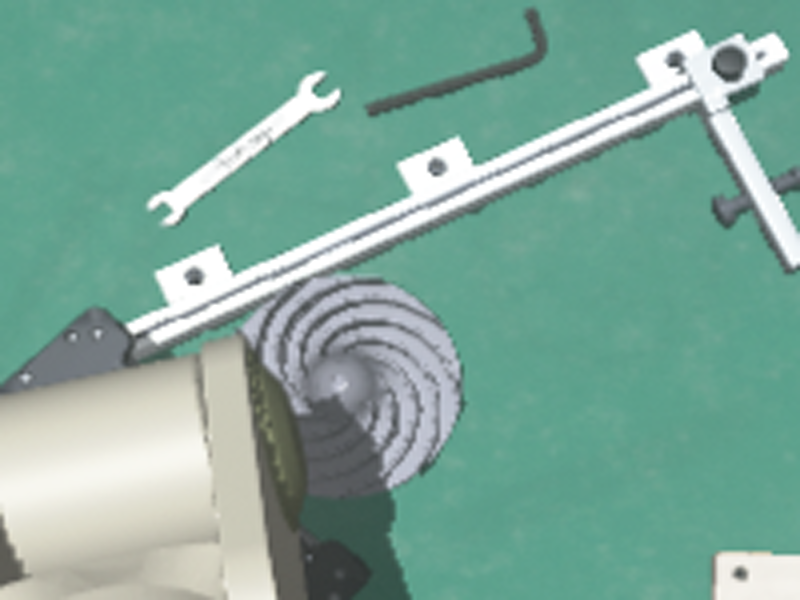

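The disc's rim still sits at the fence near (290,285) in the crop, with its centre at about (340,383). Next is the push along the fence.

Run:
```python
from h import *
import cv2
X=-.0813
def go(y,v,g):
    r=servo_line(w(X,y,.008),v,guard=g); s=state();print(r,s['time_s'],f(s['tool_pos']).round(4),ff().round(2));return r
go(.155,.02,6)
for y in(.12,.08,.045):
    if go(y,.04,6): break
c=camera('top');cv2.imwrite('pics/t4.png',cv2.resize(c['color'][138:298,170:370,::-1],None,fx=4,fy=3.75,interpolation=cv2.INTER_CUBIC))
```

```text
False 14.725 [-0.0813  0.155 ] [-0.63  0.73 -0.32]
False 15.75 [-0.0812  0.12  ] [ 0.14 -0.4  -0.2 ]
False 16.9 [-0.0811  0.0799] [ 0.64  0.   -0.63]
False 17.925 [-0.0812  0.045 ] [-0.24  0.3   0.46]
```

View pics/t4.png

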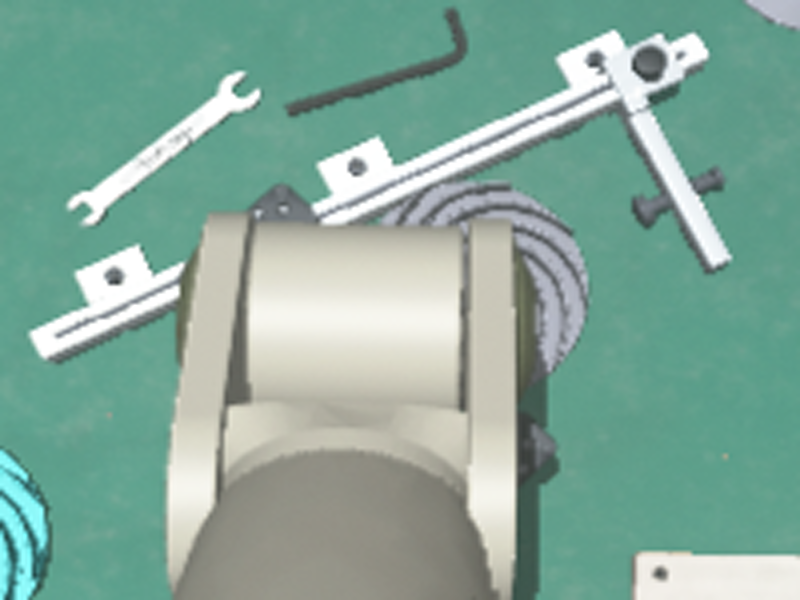

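The disc is still along the fence and moving right, at (450–588, 185–380) in the crop. The screw head is at about (640,205). I'll go slowly from here.

Run:
```python
from h import *
X=-.0813
def go(y,v,g):
    r=servo_line(w(X,y,.008),v,guard=g); s=state();print(r,round(s['time_s'],2),f(s['tool_pos']).round(4),ff().round(2));return r
def avg(n=6): return np.mean([(pause(.02),ff())[1] for _ in range(n)],0)
r=go(.018,.03,5)
print(avg().round(2))
if not r: 
    r=go(-.004,.008,3.0)
print(avg(8).round(2))
y0=f(state()['tool_pos'])[1]
for i in range(12):
    y=y0-.0002*i
    servo_line(w(X,y,.008),.02)
    F=avg(5); print(round(y,4),f(state()['tool_pos']).round(4),F.round(2))
    if F[1]>3.5: break
print(state()['time_s'])
```

```text
False 19.02 [-0.0811  0.0178] [ 0.5   0.45 -0.1 ]
[ 0.02 -0.06  0.07]
True 20.62 [-0.0816  0.007 ] [-0.64  0.79  0.84]
[-0.01 -0.25 -0.03]
0.0071 [-0.0813  0.0071] [-0.59  0.26  0.02]
0.0069 [-0.0813  0.007 ] [ 0.17  0.76 -0.19]
0.0067 [-0.0813  0.0069] [ 0.61  2.09 -0.06]
0.0065 [-0.0814  0.0068] [0.54 4.02 0.69]
22.0833
```

Run:
```python
from h import *
import cv2
X=-.0813
def avg(n=6): return np.mean([(pause(.02),ff())[1] for _ in range(n)],0)
y=.0065;F=avg(5);print(F.round(2))
for i in range(5):
    if F[1]>5.2: break
    y-=.00015
    servo_line(w(X,y,.008),.02); F=avg(6); print(round(y,5),F.round(2))
for k in range(4): print(avg(15).round(2),f(state()['tool_pos']).round(4))
c=camera('top');cv2.imwrite('pics/t5.png',cv2.resize(c['color'][138:298,170:370,::-1],None,fx=4,fy=3.75,interpolation=cv2.INTER_CUBIC))
print(state()['time_s'])
```

```text
[0.46 4.68 1.03]
0.00635 [0.55 5.75 1.71]
[0.35 6.02 1.38] [-0.0815  0.0067]
[0.45 5.93 1.27] [-0.0814  0.0067]
[0.41 5.9  1.43] [-0.0814  0.0067]
[0.41 5.77 1.33] [-0.0815  0.0067]
23.5667
```

View pics/t5.png

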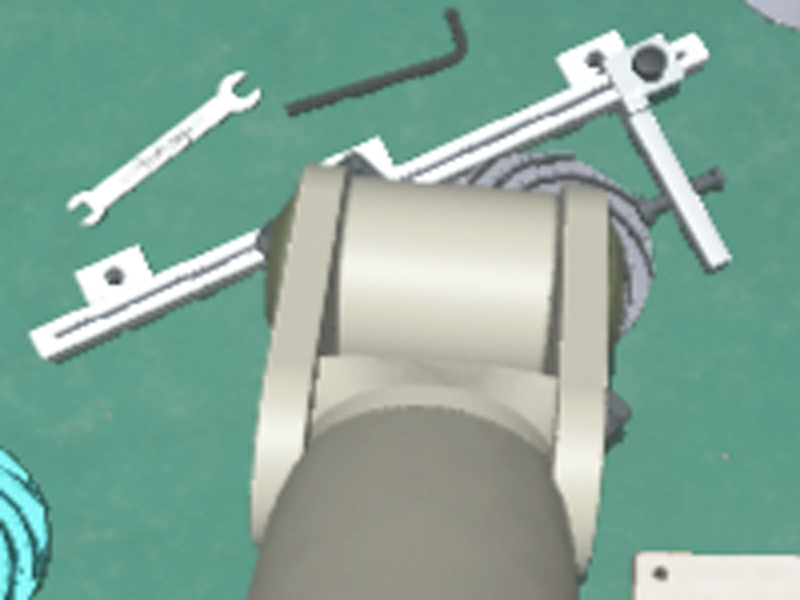

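The disc meets the screw head near (645,210) and F_y is steady at about 5.9 N. F_x is slightly the wrong way, so I'll nudge the finger towards the fence to make sure the disc is seated.

Run:
```python
from h import *
import cv2
def avg(n=6): return np.mean([(pause(.02),ff())[1] for _ in range(n)],0)
x,y=-.0813,.0064
for i in range(10):
    x+=.0002
    servo_line(w(x,y,.008),.02); F=avg(6); print(round(x,5),round(y,5),f(state()['tool_pos']).round(4),F.round(2))
    if F[0]<-2.2 : break
    if F[1]>6.3: y+=.0002
for k in range(4): print(avg(15).round(2),f(state()['tool_pos']).round(4))
print(state()['time_s'])
c=camera('scene');cv2.imwrite('pics/s6.png',cv2.resize(c['color'][150:270,180:380,::-1],None,fx=4,fy=4,interpolation=cv2.INTER_CUBIC))
```

```text
-0.0811 0.0064 [-0.0814  0.0068] [-0.64  5.19  1.65]
-0.0809 0.0064 [-0.0814  0.0068] [-1.72  4.94  2.14]
-0.0807 0.0064 [-0.0813  0.0068] [-2.26  4.86  2.74]
[-1.94  5.09  2.56] [-0.0813  0.0068]
[-2.26  5.12  2.63] [-0.0813  0.0068]
[-2.12  4.94  2.64] [-0.0813  0.0068]
[-2.06  5.12  2.51] [-0.0813  0.0068]
25.6167
```

View pics/s6.png

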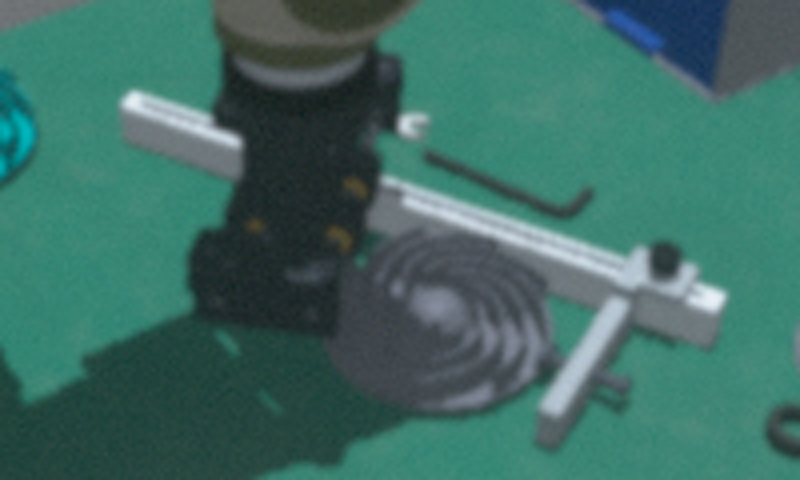

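Run:
```python
from h import *
import cv2
a=np.radians(18)
def bk(d): return w(-.0807-d*np.sin(a),.0064+d*np.cos(a),.008)
servo_line(bk(.004),.01); servo_line(bk(.05),.06)
p=bk(.05);p[2]=.15;servo_line(p,.15)
move_to(w(-.20,.15,.18),ori(a))
print(state()['time_s'])
c=camera('top');cv2.imwrite('pics/t7.png',cv2.resize(c['color'][138:258,220:380,::-1],None,fx=5,fy=5,interpolation=cv2.INTER_CUBIC))
d['t7']=c;pickle.dump(d,open('cams.pkl','wb'))
```

```text
28.8667
```

View pics/t7.png

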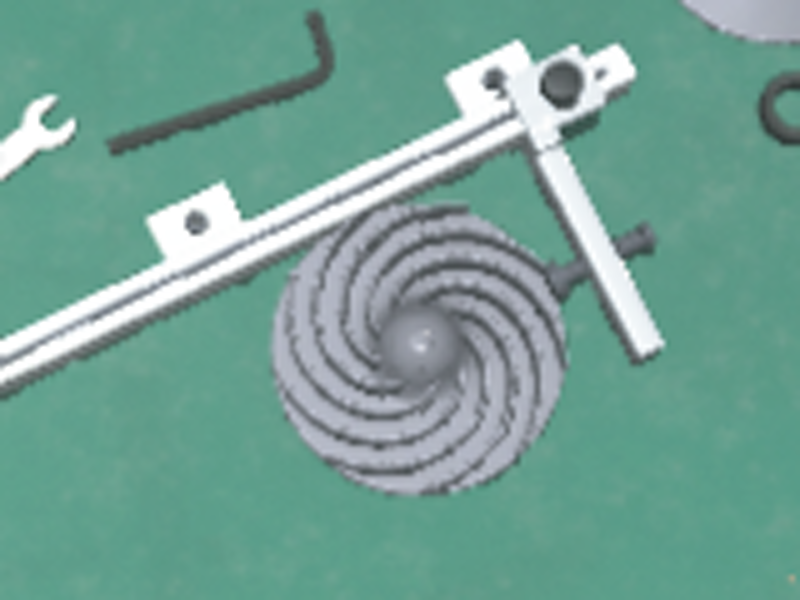

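Run:
```python
from h import *
import cv2
print(f(ray(220+420/5,138+349/5,.028)))
A=d['top']['color'];B=d['t7']['color']
# auto-centre: grey-violet mask before/after
for n,im,(c,r) in(('before',A,(242,254)),('after',B,(304,208))):
    hsv=cv2.cvtColor(im,cv2.COLOR_RGB2HSV)
    m=(~((hsv[...,0]>55)&(hsv[...,0]<90)&(hsv[...,1]>60))).astype(np.uint8)
    sub=np.zeros_like(m);cv2.circle(sub,(c,r),33,1,-1)
    # lower half rim only (away from fence): fit circle
    cs,_=cv2.findContours(m*sub,cv2.RETR_EXTERNAL,cv2.CHAIN_APPROX_NONE)
    P=max(cs,key=cv2.contourArea)[:,0].astype(float)
    v=P-[c,r]; P=P[(v@[.46,.89]>0)&(np.linalg.norm(v,axis=1)<32)]
    W=np.array([ray(x+.0,y+.0,.028)[:2] for x,y in P])
    M=np.c_[2*W,np.ones(len(W))];s=np.linalg.lstsq(M,(W**2).sum(1),rcond=None)[0]
    print(n,len(P),f(s[:2]),np.sqrt(s[2]+s[:2]@s[:2]))
# stop displacement: phase correlation on knob and arm end patches
for (r0,r1,c0,c1) in((142,182,310,352),(180,212,330,356)):
    a=cv2.cvtColor(A,cv2.COLOR_RGB2GRAY)[r0:r1,c0:c1];b=cv2.cvtColor(B,cv2.COLOR_RGB2GRAY)[r0:r1,c0:c1]
    print(cv2.phaseCorrelate(np.float32(a),np.float32(b)))
```

```text
[-0.06416109 -0.05720206]
before 85 [-0.09292722  0.09771731] 0.059287261995338826
after 81 [-0.06149138 -0.05671084] 0.060298615212195754
((0.491724718955993, -0.04320657968328945), 1.0298497783806588)
((0.43763635467889195, 0.035762656572220664), 1.0127239365268637)
```

Run:
```python
from h import *
import cv2
A=d['top']['color'];B=d['t7']['color']
for (r0,r1,c0,c1) in((142,182,310,352),(180,212,330,356),(140,180,240,290),(100,150,345,405),(330,380,415,467),(290,330,330,430)):
    a=cv2.cvtColor(A,cv2.COLOR_RGB2GRAY)[r0:r1,c0:c1];b=cv2.cvtColor(B,cv2.COLOR_RGB2GRAY)[r0:r1,c0:c1]
    t=np.eye(2,3,dtype=np.float32)
    cc,t=cv2.findTransformECC(a,b,t,cv2.MOTION_TRANSLATION)
    print((r0,c0),t[:,2],cc, cv2.phaseCorrelate(np.float32(a),np.float32(b))[0], np.abs(a.astype(int)-b).max())
# wrist view looking down on the fence/disc contact
move_to(w(-.17,.01,.16),ori(np.pi*1.5)) if False else None
for q,n in((ori(np.pi/2),'p'),(ori(-np.pi/2),'m')):
    for z in(.15,.2):
        print(n,z,ik(w(-.16,-.05,z),q),ik(w(-.06,-.05,z),q))
```

```text
(142, 310) [ 0.00279496 -0.005066  ] 0.9995101516749899 (0.491724718955993, -0.04320657968328945) 44
(180, 330) [-0.01101162 -0.06708565] 0.9955096511527907 (0.43763635467889195, 0.035762656572220664) 66
(140, 240) [0.00175947 0.00330206] 0.9999544267572017 (0.01830981939350096, -0.0012995597402287729) 3
(100, 345) [ 0.00369617 -0.00225989] 0.9999211584306296 (0.0031208798543076455, -0.007257974227915298) 3
(330, 415) [0.00532987 0.0001351 ] 0.9999111810790653 (0.0113928119256137, 0.042608240838262645) 3
(290, 330) [ 0.00098912 -0.0004512 ] 0.9999927649486654 (0.01319826571668159, -0.005001461195686119) 3
p 0.15 [-2.57247365e-01  3.57842119e-01  1.61871364e+00 -4.44089210e-16
  1.16503689e+00 -2.30519769e+00] [-1.36245355e-01  4.99451496e-01  1.36953628e+00 -4.44089210e-16
  1.27260488e+00 -2.18419568e+00]
p 0.2 [-2.57247365e-01  3.01023544e-01  1.54021296e+00 -4.44089210e-16
  1.30035615e+00 -2.30519769e+00] [-1.36245355e-01  4.52906283e-01  1.29432918e+00 -4.44089210e-16
  1.39435719e+00 -2.18419568e+00]
m 0.15 [-2.57247365e-01  3.57842119e-01  1.61871364e+00 -4.44089210e-16
  1.16503689e+00  8.36394963e-01] [-1.36245355e-01  4.99451496e-01  1.36953628e+00 -4.44089210e-16
  1.27260488e+00  9.57396973e-01]
m 0.2 [-2.57247365e-01  3.01023544e-01  1.54021296e+00 -4.44089210e-16
  1.30035615e+00  8.36394963e-01] [-1.36245355e-01  4.52906283e-01  1.29432918e+00 -4.44089210e-16
  1.39435719e+00  9.57396973e-01]
```

The stop is unmoved to within 0.1 px. The disc's x of about −0.0615 to −0.064 m is too close to the limit to be sure of contact, so I'll look straight down the fence face with the wrist camera.

Run:
```python
from h import *
import cv2
move_to(w(.025,-.057,.10),ori(np.pi/2))
s=state();c=camera('wrist');print(s['time_s'])
cv2.imwrite('pics/w8.png',cv2.resize(c['color'][:,:,::-1],None,fx=1.4,fy=1.4,interpolation=cv2.INTER_CUBIC))
q=s['tool_rot'];R=Ro.from_quat([q[1],q[2],q[3],q[0]]).as_matrix();T=np.eye(4);T[:3,:3]=R;T[:3,3]=s['tool_pos']
c['world_to_cam']=np.linalg.inv(T@c['hand_eye']);d['w8']=c;pickle.dump(d,open('cams.pkl','wb'))
```

```text
30.2
```

View pics/w8.png

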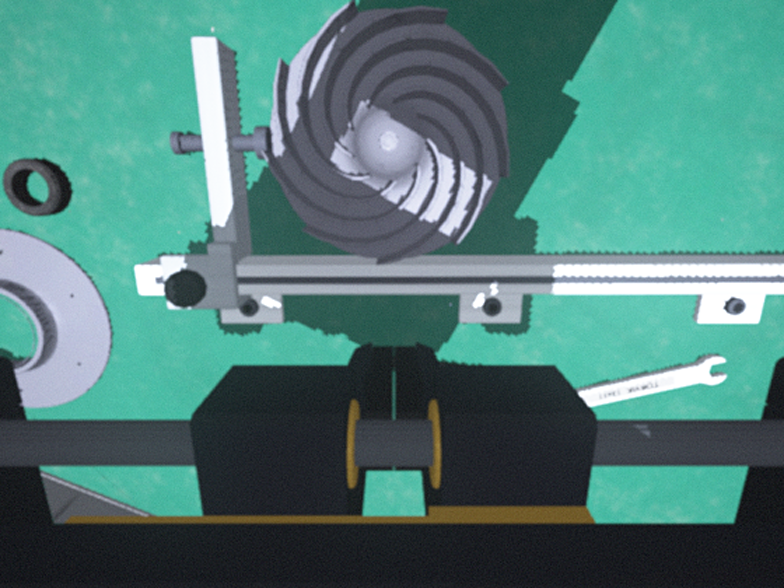

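Run:
```python
from h import *
import cv2
im=d['w8']['color'][:,:,::-1]
cv2.imwrite('pics/w8a.png',cv2.convertScaleAbs(cv2.resize(im[165:205,230:330],None,fx=8,fy=8,interpolation=cv2.INTER_CUBIC),alpha=1.3))
cv2.imwrite('pics/w8b.png',cv2.convertScaleAbs(cv2.resize(im[75:135,150:230],None,fx=8,fy=8,interpolation=cv2.INTER_CUBIC),alpha=1.3))
c=d['w8']
print(proj(np.array(w(0,-.057,.028)),c),proj(np.array(w(0,-.057,.0)),c),proj(np.array(w(-.002,-.057,.028)),c))
```

```text
[280.3547744  187.61291877] [280.39339395 180.61724746] [280.34946163 184.86186491]
```

View pics/w8a.png

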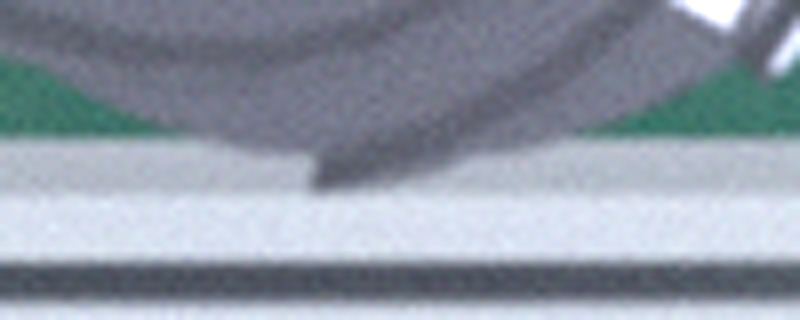

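View pics/w8b.png

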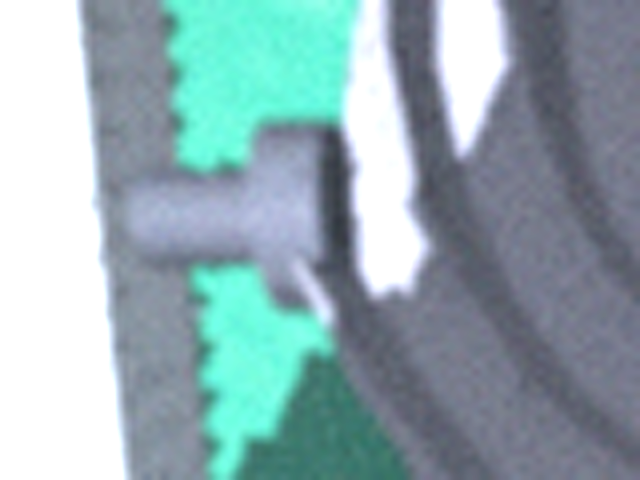

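In the wrist crop, the vane tip ends at row 188 and the fence's top edge is at row 191, a gap of under 0.3 mm. The screw head touches the rim at about (340,220) in the second crop. The tool hovers clear, so I'm handing the job in.

Run:
```python
from h import *
s=state();print(s['time_s'],s['tool_pos'],ff());sign_off()
```

```text
30.25 [0.65157748 0.07306784 0.10027701] [0.08870574 0.03180361 0.46501585]
the job is handed in; nothing more can be done
```

I pushed the impeller against the fence near where it lay, slid it along to the screw head, pressed it on, and handed the job in at 30.3 s. No verdict is reported, so the checks below are my own.

- **Pushing:** I used the closed fingers. Along the fence the pushing face was turned 18° into the fence. The impeller showed no sign of leaving it in the one picture taken on the way.
- **Press:** it was held at about 5–6 N for more than 2 s. A sideways nudge of about 2 N towards the fence during the press made sure it was seated.
- **Final contact:** in the last wrist picture the vane tip is within about 0.3 mm of the fence edge, and the screw head touches the rim.
- **Stop:** it moved less than 0.1 px between the first and last top pictures (image alignment). A first phase-correlation check gave about 0.45 px on the stop. I put that down to the method: two control patches that I know stayed put read near zero with both methods, and the alignment agreed with them.
- **Disagreement:** the coarser top-camera estimates put the impeller centre 61.5 to 64 mm from the fence, and the limit at the end is 63 mm. I trusted the closer wrist view, which shows contact.
- **Small parts and tool:** I saw no movement of the seal, hex key or spanner. The tool was left hovering 100 mm above the bench, touching nothing.

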